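# Put the vacuum pump's battery on charge

## Robot

A 6-joint arm with a two-finger parallel gripper is mounted at the origin on the work surface. World frame = base frame: x ahead of the robot, y to its left, z up, the work surface at z = 0. Lengths are in m, angles in rad, forces in N, time in s.
With the tool pointing down it reaches from about 0.375 to 0.9 m from the base axis. Payload 3.1 kg.
Tool frame: the origin (TCP) lies on the front face of the gripper's body, between the roots of the fingers; the fingertips stand 73 mm ahead of it and the grasp point (between the pads) lies 54 mm ahead of it (manip.tips_ahead is the distance from the TCP to the fingertips, in m); z points along the fingers, y is the line along which they close (so a half turn about z gives the same grasp; the last joint's range is limited). The gripper opens to 85 mm and grips with 20 to 120 N. Pads are 22 mm wide; open, the fingers measure 114 mm over their backs; the gripper's body (76 mm by 85 mm) begins 54 mm behind the grasp point. The pads swing forward as they close: fully open they stand 13 mm farther back than shut.
Start: joints at [1.02, 0.527, 1.433, -0, 1.181, -0.178], TCP at [0.227, 0.582, 0.304] pointing down, gripper open.
Joint ranges: [-3.08, 3.08], [-0.75, 2.2], [0.22, 2.44], [-1.43, 4.57], [0, 2.65], [-2.85, 2.85]. Speed limits (rad/s): [2.79, 2.79, 3.14, 3.14, 3.14, 3.14].

## Interface

Orientations are given as a unit quaternion [x, y, z, w].
In Python, from station import sense, eyes, workorder, manip gives the robot as it stands.
- The arm moves only by the shell command python3 -m inch 'ROWS' [OPENING] [FORCE]. ROWS is JSON, a list of rows, each an object of numbers: "dx", "dy", "dz": the shift along the tool's x, y, z in cm; "wx", "wy", "wz": the turn, a rotation vector about the tool's x, y, z in degrees. In form: [{"dx": .., "dy": .., "dz": .., "wx": .., "wy": .., "wz": ..}, ...]. A call has 1 to 10 rows; each row shifts and turns the commanded pose from where the row before left it, along the tool's axes as they then stand; what a row does not reach is not made up. A row lasts 1/8 s, in which the tool goes at most 62.5 mm and 10.7 degrees, less where a joint would pass 70% of its speed; a pose out of reach is approached as far as the arm can. A call with a gripper value outside its range is refused whole. OPENING is the opening, from 0 (shut) to 1 (fully open), set as the call begins (- or left out, the last holds). The fingers move at their own pace and stop on an object; FORCE is the grip in N (left out, the last holds). Time passes only in rows, so rows that do not move let the fingers close. It gives the time, the measured TCP pose, the force, the opening and the grip force at its end, in the units of the state.
- sense(): the state, without advancing time (a new reading comes with each control period).
- eyes.snapshot(name): name is "side" or "top" or "wrist"; returns the picture (400x640x3 uint8, red, green, blue); there is no depth.
- eyes.camera_params(name): a dict with "fx", "fy", "cx", "cy" (pixels), "rvec" (rotation vector, rad) and "tvec" (3), from world to camera coordinates, as OpenCV has them. Camera axes: x right, y down, z forward; pixel columns grow to the right and rows downward; lengths in m; the calibration is good to about 2 mm. The wrist camera is an equidistant fisheye: a pixel r from the principal point sees the ray r / f radians off the axis. A picture is of the moment at which its call begins: read the wrist's pose just before it. camera_params takes no time and is no camera call; for the wrist camera it gives the pose at the moment of the call.
- workorder.sign_off(): hands the job in; it is judged then, once.
The state is a dict: "t": time; "q": joint angles; "qd": joint speeds; "tau": joint torques, N m; "tcp_pos": TCP position; "tool_rot": TCP orientation; "force": force on the tool from outside, world axes, zero at the start; "ft_torque": the same for the moment, N m; "finger_gap": opening from 0.0 (shut) to 1.0 (fully open); "gripper_force": force on a finger pad.
Only numpy, scipy, OpenCV 4.12 (cv2) and the standard library are available. Lean on these libraries where they do the work, as an engineer would, in place of code of your own. Each camera call takes 0.05 s, during which the arm holds its last target. There are 200 camera calls.

## Task

The cordless vacuum pump's battery is flat: squeeze the two release buttons on the sides of the pack together, lift it out of the pump and put it on charge in the slanted bay of the charger. A key inside the bay lets it in only one way round, so feel for the way that the bay takes it, lower it in rather than dropping it, and leave it fully home and let go. Do not disturb the tip box, the tube rack or the bottle.

Things in the scene. Friction and masses are not known exactly. Their poses are not given: they have to be found in the camera images.
- pump: Cordless vacuum pump, fixed: off-white box 200 (x) x 124 (y) x 100 mm high, round steel gauge (15 mm high) on top of its +x end, knob (15 mm high) and switch on top of its -x end, hose barbs on the +x end, carrying handle on the -x end. Origin on the bench under its centre, z up; it may face almost any way.
- well (a point): Centre of the mouth of the battery well in the middle of the pump's top; axes as the pump. The well is 47 (x) x 55 (y) mm and 50 mm deep. In the middle of each y wall, at the mouth, a lip 5 mm thick holds one latch lug of the pack, so that it cannot be pulled out unless both buttons are squeezed.
- pack_mid (a point): Black battery pack, about 0.45 kg, 112 mm high, upright in the pump's well, 62 mm sticking out. This point: its centre, 56 mm above its foot; z up to its head, x and y as the pump's at the start. Head (upper 60 mm) 50 (x) x 52 (y) mm, foot (lower 52 mm) 44 x 52. A grey ribbed release button on each y face, 24 wide, 26 high, its centre 26 mm above this point.
- notch (a point): On the pack, axes as the pack: bottom edge of its +y face, below the button, where the only notch is: 14 mm wide (x), 8 mm deep (y), from the foot up 32 mm, in the middle of that face. Hidden while the pack stands in the pump. No such notch on the -y side.
- button_a (a joint): Release button on the pack's +y face: 0 out, 0.005 m fully in; spring 3 N at first, 8 N fully in. The two buttons measure 64 mm across when out, 54 when in. Each moves a lug (38 to 44 mm above the foot) that sticks 5 mm out under the pump's lip and is clear of it from about 0.004.
- button_b (a joint): Release button on the pack's -y face: the same as the other. With both squeezed fully the pack slides straight up, and can be carried by the buttons.
- charger: Charger, fixed: grey wedge 146 mm long (x), 116 wide, 90 high. Origin on the bench, 66 mm behind its front; its front is -x, with three small lamps, and faces away from the robot, within 0.5 rad of world +x. Its slanted top face, with the bay, looks up and to the front, 30 degrees from level.
- bay (a point): Centre of the bay's mouth in the slanted face. z points out along the bay's axis, 30 degrees from vertical towards the charger's front; x up the slope, y level. Mouth 48 (x) x 56 (y) mm inside its bevelled edges; bay 50 mm deep. The face reaches 36 mm down the slope, 34 up, 58 to each side. Pack home: its z along this z, its y along +-y, pack_mid 6 mm out from here (no latch, its weight holds it).
- bay_floor (a point): Centre of the bay's floor, axes as the bay. A steel key rib 9 (x) x 7 (y) mm stands 26 mm up from it, 24 mm to its +y or its -y side: which side differs from start to start and is not reported, but can be seen in the mouth or felt. The notch must go over the rib; the wrong way round the pack stops 26 mm short: draw it clear, half a turn, try again.
- tip_box: Bystander, loose: blue box of pipette tips with a clear lid, 122 x 82 x 72 mm; origin at the centre of its underside.
- tube_rack: Bystander, loose: yellow rack 170 x 74 x 50 mm with capped tubes up to 103 mm high; origin at the centre of its underside.
- reagent: Bystander, loose: bottle, 72 mm diameter, 150 mm high; origin at the centre of its underside.
Things that resemble listed ones, but are neither listed nor needed, are in the scene too. Leave any purple or turquoise look-alike of the part that bears pack_mid alone. Leave any brown look-alike of the charger alone.

How it is judged:
On the way, in this order (a step that is already met when the one before it is completed fails the run):
1. both release buttons are squeezed in while the pack is still down in the pump (value of joint each of button_a, button_b above 0.0035 m and z of pack_mid in the frame of pump below 0.116 m), for 0.1 s.
2. the pack is lifted out of the pump (z of pack_mid in the frame of pump above 0.158 m), for 0.1 s.
At the end, for the whole second after the job is handed in: The pack stands in the charger's bay, notch over the key: its centre at most 10 mm out from the bay's mouth along the bay's axis (6 when fully home), within 6 mm sideways, its length within 0.12 rad of the bay's axis, at rest. Bystanders within 20 mm of where they stood, none tipped (z of pack_mid in the frame of bay below 0.01 m and x of pack_mid in the frame of bay between -0.006 and 0.006 m and y of pack_mid in the frame of bay between -0.006 and 0.006 m and angle between the z axis of pack_mid and the z axis of bay, either way round below 0.12 rad and linear speed of pack below 0.02 m/s and angular speed of pack below 0.2 rad/s); the robot touches nothing.
It fails at once if the pack is dropped into the charger: it falls faster than 0.4 m/s at the bay with no finger on it (distance between pack_mid and bay below 0.15 m and linear speed of pack above 0.4 m/s and contact force between the fingers and pack below 0.2 N).
It fails at once if the tip box, tube rack or bottle is moved by more than 20 mm (distance of any of tip_box, tube_rack, reagent from where it was at the start of the episode above 0.02 m).
It fails at once if the bottle or the tube rack is tipped by more than 0.3 rad (angle between any of reagent, tube_rack's own z axis and vertical above 0.3 rad).
It also fails if it takes over 64 s, if anything falls off the work surface, if the arm or the gripper's body presses on something with over 40 N, if the wrist force passes 120 N, or if a joint passes its speed limit or range.

## Working session

There is one attempt and no reset: what is moved stays moved. The work goes in short steps, Python scripts to look and compute and a shell command to move; the robot and the scene stay as the last step left them, time stands still between calls to the robot, and variables do not carry over. Pictures are saved under pics/ and viewed, at most 10 in all, crops included, and the job is handed in when it is done.

```bash
mkdir -p pics; cat > h.py <<'E'
import numpy as np, cv2
from scipy.spatial.transform import Rotation as R
from station import sense, eyes, workorder, manip
def ray(name,px,P=None):
    P=P or eyes.camera_params(name)
    Rm=R.from_rotvec(np.array(P['rvec']).ravel()).as_matrix(); t=np.array(P['tvec']).ravel()
    a=(px[0]-P['cx'])/P['fx']; b=(px[1]-P['cy'])/P['fy']
    if name=='wrist':
        r=np.hypot(a,b); d=np.array([a/r*np.sin(r),b/r*np.sin(r),np.cos(r)]) if r>0 else np.array([0,0,1.])
    else: d=np.array([a,b,1.])
    d/=np.linalg.norm(d)
    return -Rm.T@t, Rm.T@d
def tri(rays):
    A=0;b=0
    for o,d in rays:
        M=np.eye(3)-np.outer(d,d);A=A+M;b=b+M@o
    p=np.linalg.solve(A,b)
    return p,[np.linalg.norm((np.eye(3)-np.outer(d,d))@(p-o)) for o,d in rays]
def atz(r,z):
    o,d=r; return o+d*(z-o[2])/d[2]
def proj(name,X,P=None):
    P=P or eyes.camera_params(name)
    Rm=R.from_rotvec(np.array(P['rvec']).ravel()).as_matrix(); c=Rm@np.array(X)+np.array(P['tvec']).ravel()
    if name=='wrist':
        r=np.arctan2(np.hypot(c[0],c[1]),c[2]); k=r/np.hypot(c[0],c[1]); return np.array([P['cx']+P['fx']*c[0]*k,P['cy']+P['fy']*c[1]*k])
    return np.array([P['cx']+P['fx']*c[0]/c[2],P['cy']+P['fy']*c[1]/c[2]])
E
python3 - <<'E'
from h import *
for n in('side','top'):
    im=eyes.snapshot(n); cv2.imwrite(f'pics/{n}0.png',cv2.cvtColor(im,cv2.COLOR_RGB2BGR))
    o,d=ray(n,(320,200)); print(n,o,d,eyes.camera_params(n))
print(sense())
E
```

```text
side [0.30025636 0.60359069 0.9042388 ] [ 0.27119496 -0.5558126  -0.785828  ] {'fx': 378.5326900626826, 'fy': 378.5326900626826, 'cx': 323.9591211095832, 'cy': 193.3418096970611, 'rvec': array([ 0.5781549 , -2.7638006 ,  0.97870685]), 'tvec': array([0.53295258, 0.23309788, 0.96630758])}
top [ 0.4147468  -0.01680165  1.36217644] [ 0.1461686   0.01913725 -0.98907457] {'fx': 380.0332954147912, 'fy': 380.0332954147912, 'cx': 322.27082078123, 'cy': 207.65357520278772, 'rvec': array([ 2.17498553, -2.1258985 ,  0.1244031 ]), 'tvec': array([-0.01312098,  0.5834244 ,  1.29894791])}
{'t': 0.1, 'q': array([ 1.02050364e+00,  5.28383572e-01,  1.43378845e+00,  2.20079175e-05,
        1.18142503e+00, -1.78472415e-01]), 'qd': array([ 0.00028413, -0.00057482, -0.00265532, -0.00093521,  0.00013856,
        0.0008722 ]), 'tau': array([ 5.50077402e-04, -4.43305886e+01, -1.78585356e+01, -2.02638676e-04,
        3.90211382e-03,  2.15584555e-05]), 'tcp_pos': array([0.22674893, 0.5818656 , 0.30302043]), 'tool_rot': array([ 1.84845085e-01,  9.82767160e-01, -9.32774367e-04, -3.66664947e-04]), 'force': array([ 0.66590626, -0.31951049,  0.22140887]), 'ft_torque': array([ 0.0283663 ,  0.00651432, -0.04269754]), 'gripper_force': 0.0, 'finger_gap': 1.0039637233195065}
```

View pics/top0.png

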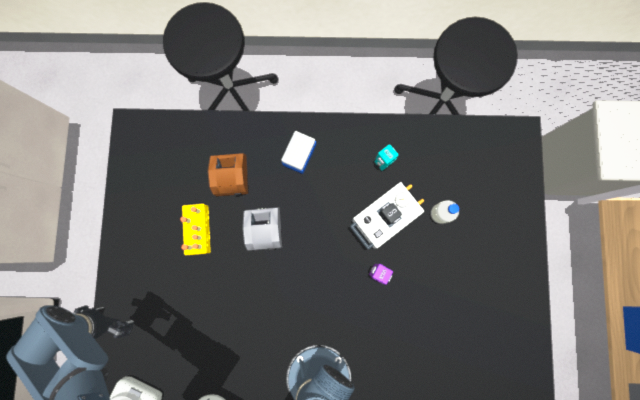

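View pics/side0.png

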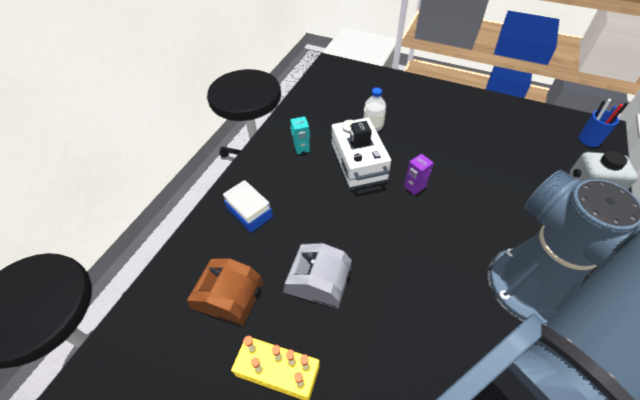

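The top view shows the black pack at (391,212), in the white pump whose barbs are at about (418,195). The grey charger is at (262,228). The turquoise (387,157) and purple (381,274) packs and the brown charger (228,175) are look-alikes. Next I'll check an enlarged composite.

```bash
python3 - <<'E'
from h import *
t=cv2.imread('pics/top0.png');s=cv2.imread('pics/side0.png')
def c(i,x,y,w=80,h=60):
    o=cv2.resize(i[y:y+h,x:x+w],(400,300),interpolation=cv2.INTER_CUBIC)
    for k in range(0,w,10): cv2.putText(o,str(x+k),(k*400//w,8),0,.3,(0,0,255));cv2.line(o,(k*400//w,8),(k*400//w,13),(0,0,255))
    for k in range(0,h,10): cv2.putText(o,str(y+k),(0,k*300//h+4),0,.3,(0,0,255))
    return o
cv2.imwrite('pics/c1.png',np.vstack([np.hstack([c(t,347,180),c(t,225,198)]),np.hstack([c(s,325,110),c(s,278,235,88,66)])]))
E
```

```text
(no output)
```

View pics/c1.png

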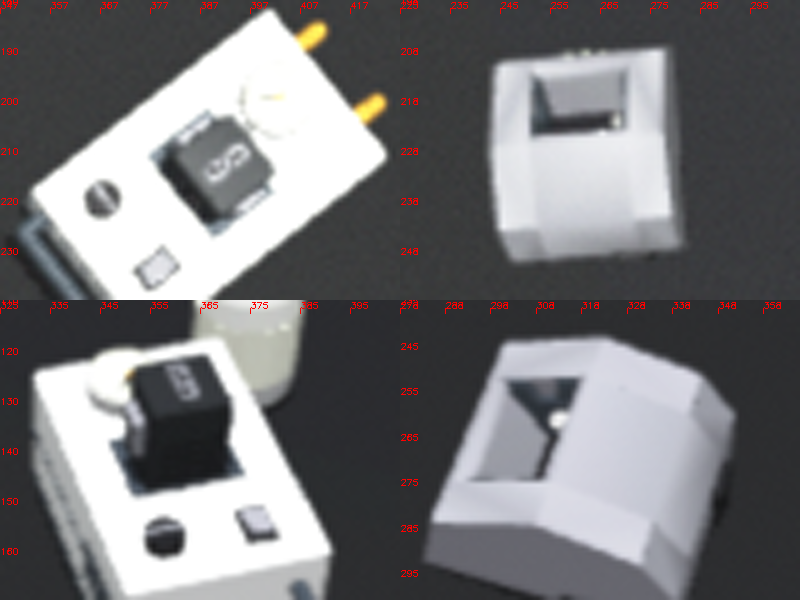

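The crop shows the black pack in the white pump. The well is at top (389,211) and side (360,142). The grey charger's mouth is at top (251–271, 213–224) and side (293–318, 252–275). A bright rib shows inside it at top (267,222) and side (311,262), towards world -y.

```bash
python3 - <<'E'
from h import *
np.set_printoptions(precision=4,suppress=True)
T=eyes.camera_params('top');S=eyes.camera_params('side')
def p(a,b):
    q,e=tri([ray('top',a,T),ray('side',b,S)]);print(q,np.round(e,4));return q
print('pump');A=p((353.4,218),(350.6,169.6));B=p((401,182),(332,125));C=p((424,210.4),(368,117.6))
print(np.linalg.norm(B-A),np.linalg.norm(C-B),np.arctan2(*(B-A)[1::-1]),'centre',(A+C)/2)
print('bay');q=[p((251,213),(293.4,274.6)),p((270.6,213),(301.8,252.6)),p((270.6,224.4),(318,252)),p((251,224.4),(311,274))]
c=np.mean(q,0);print('c',c,'yaw of -y edge',q[1]-q[0],q[2]-q[3],q[0]-q[3],q[1]-q[2])
print('rib');p((267,222),(311,262))
E
```

```text
pump
[ 0.5437 -0.1054  0.0959] [0.0002 0.0002]
[ 0.67   -0.2646  0.0956] [0.0006 0.0006]
[ 0.5745 -0.3403  0.0991] [0.0005 0.0005]
0.20320029841939752 0.12196017450757889 -0.8997981861447458 centre [ 0.5591 -0.2229  0.0975]
bay
[0.5558 0.2451 0.0616] [0.0006 0.0006]
[0.5613 0.1791 0.0584] [0.0032 0.0032]
[0.5188 0.1736 0.0819] [0.002 0.002]
[0.5126 0.2378 0.0861] [0.0025 0.0025]
c [0.5371 0.2089 0.072 ] yaw of -y edge [ 0.0055 -0.066  -0.0032] [ 0.0062 -0.0643 -0.0042] [ 0.0432  0.0073 -0.0245] [ 0.0425  0.0055 -0.0235]
rib
[0.5302 0.1911 0.052 ] [0.003 0.003]
```

```bash
python3 -m inch '[{"dx":-4,"dy":-4.2},{"dx":-4,"dy":-4.2},{"dx":-4,"dy":-4.2},{"dx":-4,"dy":-4.2},{"dx":-4,"dy":-4.2},{"dx":-4,"dy":-4.2},{"dx":-4,"dy":-4.2},{"dx":-4,"dy":-4.2},{"dx":-4,"dy":-4.2},{"dx":-4,"dy":-4.2}]' 1
python3 -m inch '[{"dx":-4,"dy":-4.2},{"dx":-4,"dy":-4.2},{"dx":-4,"dy":-4.2},{"dx":-4,"dy":-4.2},{"dx":-4,"dy":-4.2},{"wz":10},{"wz":10},{"wz":10},{},{}]'
cat > snap.py <<'E'
import sys
from h import *
s=sense();P=eyes.camera_params('wrist');im=eyes.snapshot('wrist')
import pickle;pickle.dump((P,s),open(f'pics/{sys.argv[1]}.pkl','wb'))
cv2.imwrite(f'pics/{sys.argv[1]}.png',cv2.cvtColor(im,cv2.COLOR_RGB2BGR))
print(s['t'],s['tcp_pos'],s['tool_rot'],s['q'],s['finger_gap'],s['force'])
E
python3 snap.py w1
```

```text
0.1 [0.22674893 0.5818656  0.30302043] [ 1.84845085e-01  9.82767160e-01 -9.32774367e-04 -3.66664947e-04] [ 1.02050364e+00  5.28383572e-01  1.43378845e+00  2.20079175e-05
  1.18142503e+00 -1.78472415e-01] 1.0039637233195065 [ 0.66590626 -0.31951049  0.22140887]invalid input at $[0]: expected keys dx, dy, dz, wx, wy, wz
invalid input at $[0]: expected keys dx, dy, dz, wx, wy, wz
```

View pics/w1.png

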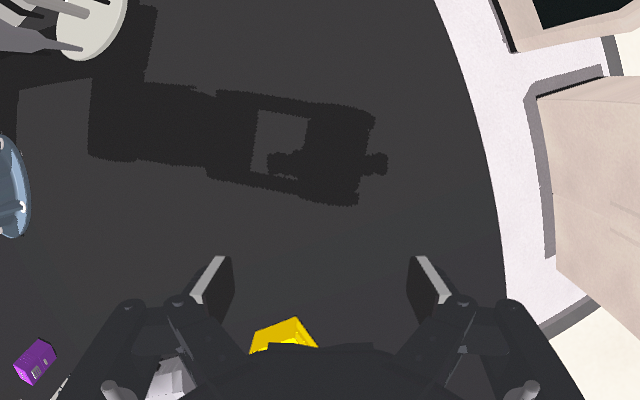

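The wrist view shows the fingers at (225,280) and (420,280), with nothing relevant ahead. The rows need all six keys, so the arm hasn't moved yet.

```bash
python3 -m inch '[{"dx":-4,"dy":-4.2,"dz":0,"wx":0,"wy":0,"wz":0},{"dx":-4,"dy":-4.2,"dz":0,"wx":0,"wy":0,"wz":0},{"dx":-4,"dy":-4.2,"dz":0,"wx":0,"wy":0,"wz":0},{"dx":-4,"dy":-4.2,"dz":0,"wx":0,"wy":0,"wz":0},{"dx":-4,"dy":-4.2,"dz":0,"wx":0,"wy":0,"wz":0},{"dx":-4,"dy":-4.2,"dz":0,"wx":0,"wy":0,"wz":0},{"dx":-4,"dy":-4.2,"dz":0,"wx":0,"wy":0,"wz":0},{"dx":-4,"dy":-4.2,"dz":0,"wx":0,"wy":0,"wz":0},{"dx":-4,"dy":-4.2,"dz":0,"wx":0,"wy":0,"wz":0},{"dx":-4,"dy":-4.2,"dz":0,"wx":0,"wy":0,"wz":0}]' 1
python3 -m inch '[{"dx":-4,"dy":-4.2,"dz":0,"wx":0,"wy":0,"wz":0},{"dx":-4,"dy":-4.2,"dz":0,"wx":0,"wy":0,"wz":0},{"dx":-4,"dy":-4.2,"dz":0,"wx":0,"wy":0,"wz":0},{"dx":-4,"dy":-4.2,"dz":0,"wx":0,"wy":0,"wz":0},{"dx":-4,"dy":-4.2,"dz":0,"wx":0,"wy":0,"wz":0},{"dx":0,"dy":0,"dz":0,"wx":0,"wy":0,"wz":10},{"dx":0,"dy":0,"dz":0,"wx":0,"wy":0,"wz":10},{"dx":0,"dy":0,"dz":0,"wx":0,"wy":0,"wz":10},{"dx":0,"dy":0,"dz":0,"wx":0,"wy":0,"wz":0},{"dx":0,"dy":0,"dz":0,"wx":0,"wy":0,"wz":0}]'
python3 snap.py w2
```

```text
t: 1.4
tcp_pos: [0.4475, 0.0438, 0.3039]
tool_rot: [0.185, 0.983, 0.0, 0.0]
force: [0.3, 0.1, 0.1]
finger_gap: 1.002
gripper_force: 0.0
t: 2.65
tcp_pos: [0.5571, -0.2225, 0.3038]
tool_rot: [0.432, 0.902, 0.0, -0.0]
force: [0.1, 0.8, -0.3]
finger_gap: 0.997
gripper_force: 0.0
2.65 [ 0.55708378 -0.22253852  0.30378527] [ 4.31744035e-01  9.01996156e-01  1.40569963e-05 -1.50958158e-04] [-5.66153682e-01  4.93682112e-01  1.49775972e+00 -8.92589314e-06
  1.15045393e+00 -1.24409553e+00] 0.9974309539993987 [ 0.05892559  0.77663349 -0.29170542]
```

View pics/w2.png

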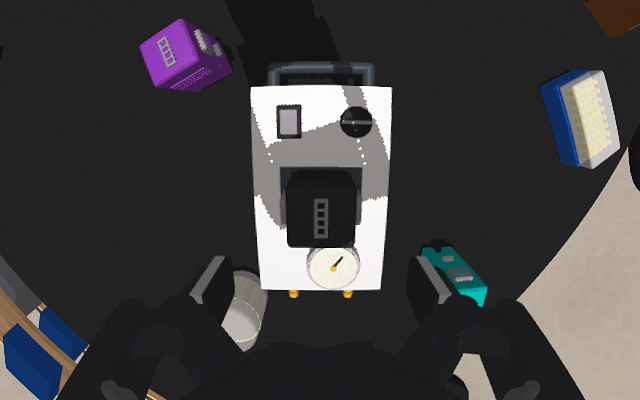

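The wrist view shows the pump squared up with the image. Its top corners are at (250,88), (391,87), (380,290) and (262,290), the pack's head at (287–356, 172–247), and the well's -x edge at (280–362,168).

```bash
python3 - <<'E'
from h import *
import pickle
np.set_printoptions(precision=4,suppress=True)
P,s=pickle.load(open('pics/w2.pkl','rb'))
q=[atz(ray('wrist',p,P),.1) for p in((250,88),(391,87),(380,290),(262,290))]
c=np.mean(q,0);print(c,[np.linalg.norm(q[i]-q[i-1]) for i in range(4)])
Rt=R.from_quat(s['tool_rot'])
for i in range(4): d=Rt.inv().apply(q[i]-q[i-1]);print(d)
print('pump centre in tool',Rt.inv().apply(c-s['tcp_pos']))
h=[atz(ray('wrist',p,P),.162) for p in((288,247),(355,247))];print('head edge tool',[Rt.inv().apply(x-s['tcp_pos']) for x in h])
w=[atz(ray('wrist',p,P),.1) for p in((280,168),(362,168))];print('well edge tool',[Rt.inv().apply(x-s['tcp_pos']) for x in w])
T=eyes.camera_params('top')
# height by top+wrist triangulation of head +x edge mid
print(tri([ray('wrist',(250,88),P),ray('top',(353.4,218),T)]), tri([ray('wrist',(262,290),P),ray('top',(424,210.4),T)]))
print('pred head corners top px',[proj('top',x,T) for x in h])
E
```

```text
[ 0.5581 -0.2236  0.1   ] [np.float64(0.20087491378629416), np.float64(0.12435442319482559), np.float64(0.20190904090836834), np.float64(0.12391169485274266)]
[ 0.2009 -0.0008  0.0001]
[ 0.0009  0.1244 -0.    ]
[-0.2019  0.0004 -0.0001]
[ 0.0001 -0.1239  0.    ]
pump centre in tool [-0.0015  0.0001  0.2038]
head edge tool [array([-0.0235, -0.0247,  0.1418]), array([-0.0235,  0.0258,  0.1418])]
well edge tool [array([ 0.0258, -0.0367,  0.2038]), array([0.0258, 0.0373, 0.2038])]
(array([ 0.5142, -0.1251,  0.3859]), [np.float64(0.039826390617930335), np.float64(0.03982639061793031)]) (array([ 0.5734, -0.34  ,  0.1009]), [np.float64(0.00036713195770232503), np.float64(0.00036713195770253536)])
pred head corners top px [array([402.5293, 214.1604]), array([392.53  , 201.6638])]
```

```bash
python3 -m inch '[{"dx":0,"dy":0,"dz":3,"wx":0,"wy":0,"wz":0},{"dx":0,"dy":0,"dz":3,"wx":0,"wy":0,"wz":0},{"dx":0,"dy":0,"dz":3,"wx":0,"wy":0,"wz":0},{"dx":0,"dy":0,"dz":2,"wx":0,"wy":0,"wz":0},{"dx":0,"dy":0,"dz":1.1,"wx":0,"wy":0,"wz":0},{"dx":0,"dy":0,"dz":0,"wx":0,"wy":0,"wz":0},{"dx":0,"dy":0,"dz":0,"wx":0,"wy":0,"wz":0}]' 1
python3 -m inch '[{"dx":0,"dy":0,"dz":0,"wx":0,"wy":0,"wz":0},{"dx":0,"dy":0,"dz":0,"wx":0,"wy":0,"wz":0},{"dx":0,"dy":0,"dz":0,"wx":0,"wy":0,"wz":0},{"dx":0,"dy":0,"dz":0,"wx":0,"wy":0,"wz":0},{"dx":0,"dy":0,"dz":0,"wx":0,"wy":0,"wz":0},{"dx":0,"dy":0,"dz":0,"wx":0,"wy":0,"wz":0},{"dx":0,"dy":0,"dz":0,"wx":0,"wy":0,"wz":0},{"dx":0,"dy":0,"dz":0,"wx":0,"wy":0,"wz":0}]' 0 60
```

```text
t: 3.58
tcp_pos: [0.5577, -0.2229, 0.1838]
tool_rot: [0.433, 0.902, -0.0, 0.001]
force: [0.7, -0.6, 0.5]
finger_gap: 0.998
gripper_force: 0.0
t: 4.58
tcp_pos: [0.558, -0.2231, 0.1848]
tool_rot: [0.433, 0.901, -0.0, 0.002]
force: [-0.9, 0.1, 6.0]
finger_gap: 0.614
gripper_force: 65.1
```

```bash
python3 -m inch '[{"dx":0,"dy":0,"dz":-0.5,"wx":0,"wy":0,"wz":0},{"dx":0,"dy":0,"dz":-0.5,"wx":0,"wy":0,"wz":0},{"dx":0,"dy":0,"dz":-1,"wx":0,"wy":0,"wz":0},{"dx":0,"dy":0,"dz":-1,"wx":0,"wy":0,"wz":0},{"dx":0,"dy":0,"dz":-2,"wx":0,"wy":0,"wz":0},{"dx":0,"dy":0,"dz":-2,"wx":0,"wy":0,"wz":0},{"dx":0,"dy":0,"dz":-2,"wx":0,"wy":0,"wz":0},{"dx":0,"dy":0,"dz":-2,"wx":0,"wy":0,"wz":0},{"dx":0,"dy":0,"dz":-2,"wx":0,"wy":0,"wz":0},{"dx":0,"dy":0,"dz":-1,"wx":0,"wy":0,"wz":0}]'
```

```text
t: 5.82
tcp_pos: [0.5572, -0.2226, 0.3245]
tool_rot: [0.433, 0.901, -0.0, 0.001]
force: [-0.1, 0.6, -5.2]
finger_gap: 0.618
gripper_force: 64.2
```

```bash
python3 -m inch '[{"dx":0,"dy":0,"dz":0,"wx":0,"wy":0,"wz":10},{"dx":0,"dy":0,"dz":0,"wx":0,"wy":0,"wz":10},{"dx":0,"dy":0,"dz":0,"wx":0,"wy":0,"wz":10},{"dx":0,"dy":0,"dz":0,"wx":0,"wy":0,"wz":10},{"dx":0,"dy":0,"dz":0,"wx":0,"wy":0,"wz":10},{"dx":0,"dy":0,"dz":0,"wx":0,"wy":0,"wz":10},{"dx":0,"dy":0,"dz":0,"wx":0,"wy":0,"wz":10},{"dx":0,"dy":0,"dz":0,"wx":0,"wy":0,"wz":10},{"dx":0,"dy":0,"dz":0,"wx":0,"wy":0,"wz":10},{"dx":0,"dy":0,"dz":0,"wx":0,"wy":0,"wz":10}]'
python3 -m inch '[{"dx":0,"dy":0,"dz":0,"wx":0,"wy":0,"wz":10},{"dx":0,"dy":0,"dz":0,"wx":0,"wy":0,"wz":10},{"dx":0,"dy":0,"dz":0,"wx":0,"wy":0,"wz":2},{"dx":0,"dy":0,"dz":0,"wx":0,"wy":0,"wz":0},{"dx":0,"dy":0,"dz":0,"wx":0,"wy":0,"wz":0}]'
cat > plan.py <<'E'
# deltas in current tool frame (cm, deg) to reach pack_mid d m out of bay along its axis, offset along bay x/y
from h import *
import sys
np.set_printoptions(precision=3,suppress=True)
C=np.array([.5371,.2089,.072]);YAW=.12   # bay mouth, front yaw
try: exec(open('bay.txt').read())
except FileNotFoundError: pass
f=np.array([np.cos(YAW),np.sin(YAW),0]); zb=.5*f+np.array([0,0,.75**.5]); yb=np.array([np.sin(YAW),-np.cos(YAW),0]); xb=np.cross(yb,zb)
Rg=R.from_matrix(np.c_[-xb,yb,-zb])   # tool: z=-zb, y=yb, x=-xb
def delta(d,ox=0,oy=0,G=.0788):
    s=sense();p=C+zb*(d+G)+xb*ox+yb*oy; Rt=R.from_quat(s['tool_rot'])
    w=(Rt.inv()*Rg).as_rotvec(degrees=True)
    print('t',s['t'],'q',s['q'],'tgt',p,'now',s['tcp_pos'],'shift(cm,tool)',Rt.inv().apply(p-s['tcp_pos'])*100,'turn',w)
    print('mid in bay (mm)',np.array([xb,yb,zb])@(s['tcp_pos']+Rt.apply([0,0,G])-C)*1000, 'F bay',np.array([xb,yb,zb])@s['force'],'gap',s['finger_gap'],s['gripper_force'])
if __name__=='__main__': delta(*map(float,sys.argv[1:]))
E
python3 plan.py .096 .09
python3 - <<'E'
from h import *
s=sense();P=eyes.camera_params('wrist');Rt=R.from_quat(s['tool_rot'])
for x in([0,0,.135],[.09,0,.175],[.06,0,.175],[.12,0,.175],[.12,.03,.175]): print(x,proj('wrist',Rt.apply(x)+s['tcp_pos'],P))
E
```

```text
t: 7.08
tcp_pos: [0.5567, -0.2223, 0.3225]
tool_rot: [0.97, 0.245, -0.001, -0.001]
force: [-0.8, 0.0, -3.1]
finger_gap: 0.612
gripper_force: 64.1
t: 7.7
tcp_pos: [0.5571, -0.2226, 0.3229]
tool_rot: [0.998, 0.059, -0.0, -0.0]
force: [-1.0, -0.0, -3.7]
finger_gap: 0.609
gripper_force: 64.1
t 7.7 q [-0.566  0.473  1.476  0.     1.193  0.886] tgt [0.546 0.21  0.268] now [ 0.557 -0.223  0.323] shift(cm,tool) [  4.054 -43.083   5.455] turn [ -0.035 -29.989  -0.095]
mid in bay (mm) [113.608 430.758 133.1  ] F bay [-0.952 -0.124 -3.706] gap 0.608764218900226 64.14429187774658
[0, 0, 0.135] [319.35916421 220.57370248]
[0.09, 0, 0.175] [319.40378199  93.34353512]
[0.06, 0, 0.175] [319.41347486 131.16891221]
[0.12, 0, 0.175] [319.4002692   56.14413074]
[0.12, 0.03, 0.175] [357.89419928  56.85285201]
```

```bash
python3 -m inch '[{"dx":0,"dy":-3,"dz":0,"wx":0,"wy":0,"wz":0},{"dx":0,"dy":-5,"dz":0,"wx":0,"wy":0,"wz":0},{"dx":1,"dy":-5,"dz":0,"wx":0,"wy":0,"wz":0},{"dx":1,"dy":-5,"dz":0,"wx":0,"wy":0,"wz":0},{"dx":1,"dy":-5,"dz":0,"wx":0,"wy":0,"wz":0},{"dx":1,"dy":-5,"dz":0,"wx":0,"wy":0,"wz":0},{"dx":0,"dy":-5,"dz":0,"wx":0,"wy":0,"wz":0},{"dx":0,"dy":-5,"dz":0,"wx":0,"wy":0,"wz":0},{"dx":0,"dy":-3,"dz":0,"wx":0,"wy":0,"wz":0},{"dx":0,"dy":-2,"dz":0,"wx":0,"wy":0,"wz":0}]'
python3 -m inch '[{"dx":0,"dy":0,"dz":0,"wx":0,"wy":-8,"wz":0},{"dx":0,"dy":0,"dz":0,"wx":0,"wy":-8,"wz":0},{"dx":0,"dy":0,"dz":0,"wx":0,"wy":-8,"wz":0},{"dx":0,"dy":0,"dz":0,"wx":0,"wy":-6,"wz":0},{"dx":0,"dy":0,"dz":0,"wx":0,"wy":0,"wz":0},{"dx":0,"dy":0,"dz":0,"wx":0,"wy":0,"wz":0}]'
python3 plan.py .096 .09; python3 plan.py .006;python3 snap.py w3
```

```text
t: 8.95
tcp_pos: [0.5463, 0.2106, 0.3229]
tool_rot: [0.998, 0.06, 0.0, 0.0]
force: [-0.0, 0.5, -4.3]
finger_gap: 0.614
gripper_force: 64.4
t: 9.7
tcp_pos: [0.5469, 0.2088, 0.3229]
tool_rot: [0.965, 0.056, -0.257, 0.015]
force: [0.1, 0.7, -4.9]
finger_gap: 0.613
gripper_force: 64.4
t 9.7 q [0.165 0.635 1.253 0.024 1.775 1.617] tgt [0.546 0.21  0.268] now [0.547 0.209 0.323] shift(cm,tool) [ 2.689 -0.126  4.743] turn [-0.093 -0.13  -0.172]
mid in bay (mm) [116.822   1.13  143.369] F bay [-2.606 -0.686 -4.182] gap 0.6126331384888294 64.41604971885681
t 9.7 q [0.165 0.635 1.253 0.024 1.775 1.617] tgt [0.579 0.214 0.145] now [0.547 0.209 0.323] shift(cm,tool) [11.668 -0.138 13.764] turn [-0.093 -0.13  -0.172]
mid in bay (mm) [116.822   1.13  143.369] F bay [-2.606 -0.686 -4.182] gap 0.6126331384888294 64.41604971885681
9.7 [0.54693855 0.20881962 0.3229049 ] [ 0.96457887  0.05628343 -0.25727999  0.01505963] [0.16465666 0.63462045 1.25306978 0.02435584 1.77467225 1.61746099] 0.6126331384888294 [ 0.08308959  0.7010482  -4.92475566]
```

View pics/w3.png

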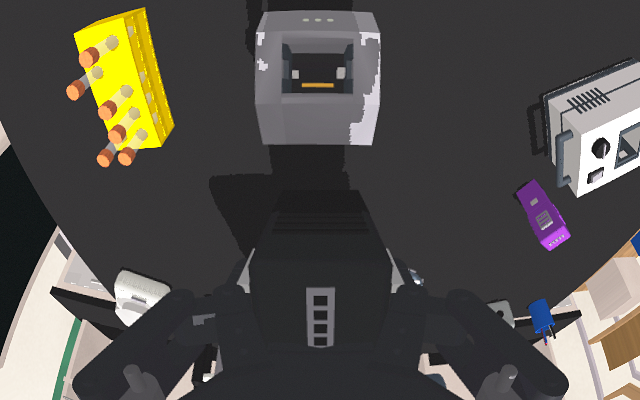

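The wrist view shows the grey bay at (318,70), with its mouth about (283–354, 42–95) and the pack held below it. Two pale marks show in the mouth, at (297,73) and (341,73), so I'll enlarge it.

```bash
python3 - <<'E'
import cv2
i=cv2.imread('pics/w3.png')[0:150,240:400]
i=cv2.convertScaleAbs(i,alpha=1.4,beta=20)
o=cv2.resize(i,(640,600),interpolation=cv2.INTER_CUBIC)
for k in range(0,160,20): cv2.putText(o,str(240+k),(k*4,10),0,.35,(0,0,255));cv2.putText(o,str(k),(0,k*4+4),0,.35,(0,0,255))
cv2.imwrite('pics/c3.png',o)
E
```

```text
(no output)
```

View pics/c3.png

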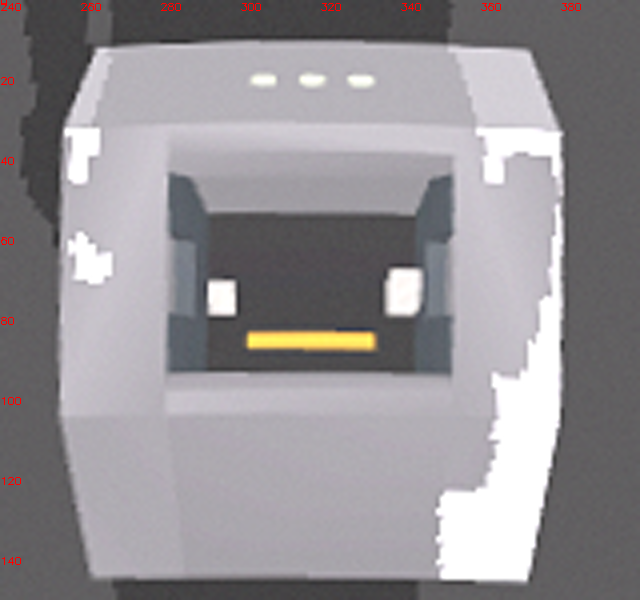

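The right mark at (341,73) is bigger and nearer, and it shows a side face. That makes it the standing rib, on tool/bay +y, which agrees with the two-view result. The left mark (295,74) is a smaller floor patch. I'll refine the bay's pose from the face corners (256,32), (380,32.5), (255,104) and (380,104).

```bash
python3 - <<'E'
from h import *
import pickle
from scipy.optimize import least_squares
np.set_printoptions(precision=4,suppress=True)
P,s=pickle.load(open('pics/w3.pkl','rb'))
T=eyes.camera_params('top');S=eyes.camera_params('side')
def frame(v):
    f=np.array([np.cos(v[3]),np.sin(v[3]),0]);zb=.5*f+np.array([0,0,.75**.5]);yb=np.array([np.sin(v[3]),-np.cos(v[3]),0]);return np.cross(yb,zb),yb,zb
def X(v,a,b,c=0): x,y,z=frame(v);return v[:3]+a*x+b*y+c*z
F=[(-.036,-.058,256.25,32),(-.036,.058,380,32.5),(.034,-.058,255,103.75),(.034,.058,380,104)]
M=[((251,213),(293.4,274.6)),((270.6,213),(301.8,252.6)),((270.6,224.4),(318,252)),((251,224.4),(311,274))]
mc=[(-1,-1),(-1,1),(1,1),(1,-1)]
def res(v):
    r=[]
    for a,b,u,w in F: r+=list(proj('wrist',X(v,a,b),P)-[u,w])
    e=v[4]
    for (t,sd),(i,j) in zip(M,mc):
        Y=X(v,i*(.024+e),j*(.028+e)); r+=list((proj('top',Y,T)-t)*.7)+list((proj('side',Y,S)-sd)*.5)
    return np.array(r)
o=least_squares(res,[.537,.209,.072,.12,.003]);print(o.x,np.round(o.fun,1))
v=o.x
print('rib +y top proj',proj('wrist',X(v,0,.024,-.024),P),proj('top',X(v,0,.024,-.024),T),proj('side',X(v,0,.024,-.024),S))
print('rib -y top proj',proj('wrist',X(v,0,-.024,-.024),P),' -y floor',proj('wrist',X(v,0,-.024,-.05),P))
open('bay.txt','w').write(f'C=np.array({list(map(float,v[:3]))});YAW={float(v[3])}')
E
cat bay.txt; python3 plan.py .096 0
```

```text
[0.5392 0.2095 0.0719 0.1094 0.0032] [-0.   0.3 -0.1  0.3  0.7 -0.2 -0.5  0.1  0.6 -0.5 -0.5 -0.3 -0.5 -1.6
 -0.4  0.1 -0.7 -0.6  0.1  0.1  0.1  0.6 -0.5 -0. ]
rib +y top proj [341.8899  70.807 ] [268.7727 221.313 ] [313.3816 260.2156]
rib -y top proj [293.8455  70.5971]  -y floor [295.7418  73.9463]
C=np.array([0.539239649182951, 0.20950334912259994, 0.07190248478055875]);YAW=0.10940669224566417t 9.75 q [0.165 0.634 1.253 0.024 1.775 1.617] tgt [0.626 0.219 0.223] now [0.547 0.209 0.323] shift(cm,tool) [11.922 -0.081  4.681] turn [ 0.211 -0.128  0.366]
mid in bay (mm) [119.145   1.688 142.55 ] F bay [-1.939  0.139 -3.667] gap 0.6165214524534858 64.41598176956177
```

```bash
python3 -m inch '[{"dx":2,"dy":-0.1,"dz":0,"wx":0.2,"wy":0,"wz":0.4},{"dx":3,"dy":0,"dz":0,"wx":0,"wy":0,"wz":0},{"dx":3,"dy":0,"dz":1,"wx":0,"wy":0,"wz":0},{"dx":2,"dy":0,"dz":1,"wx":0,"wy":0,"wz":0},{"dx":1.5,"dy":0,"dz":1,"wx":0,"wy":0,"wz":0},{"dx":0.4,"dy":0,"dz":1,"wx":0,"wy":0,"wz":0},{"dx":0,"dy":0,"dz":0.7,"wx":0,"wy":0,"wz":0},{"dx":0,"dy":0,"dz":0,"wx":0,"wy":0,"wz":0},{"dx":0,"dy":0,"dz":0,"wx":0,"wy":0,"wz":0}]'
python3 plan.py .096; python3 snap.py w4
```

```text
t: 10.88
tcp_pos: [0.6257, 0.2189, 0.2236]
tool_rot: [0.965, 0.053, -0.258, 0.014]
force: [-0.2, -0.1, -3.9]
finger_gap: 0.613
gripper_force: 64.4
t 10.875 q [0.16  0.844 1.093 0.025 1.726 1.619] tgt [0.626 0.219 0.223] now [0.626 0.219 0.224] shift(cm,tool) [ 0.051 -0.006  0.008] turn [ 0.015 -0.069 -0.019]
mid in bay (mm) [ 0.42   0.077 96.084] F bay [-1.788  0.053 -3.421] gap 0.6132662117565009 64.42524790763855
10.875 [0.62572154 0.21894667 0.22361338] [ 0.96464268  0.05269963 -0.25784308  0.01428947] [0.15982472 0.84428561 1.09324439 0.02518518 1.72587347 1.6187134 ] 0.6132662117565009 [-0.15473096 -0.07067393 -3.856557  ]
```

View pics/w4.png

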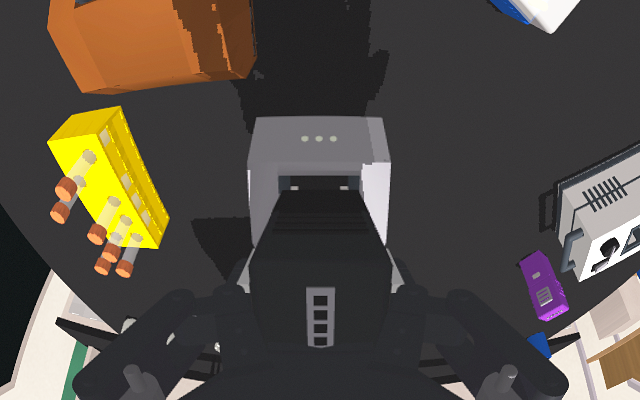

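The pack lines up over the mouth, with the foot's front edge at about (283–364,190) and the mouth at (278–361,163). The foot may be a little to the right, so I'll check numerically.

```bash
python3 - <<'E'
import cv2,numpy as np
i=cv2.imread('pics/w4.png',0).astype(int)
for r in(194,198,205,215):print(r,'L',i[r,262:294],'R',i[r,355:385])
c=i[170:192,325];print('col',c)
from h import *
import pickle
P,s=pickle.load(open('pics/w4.pkl','rb'));Rt=R.from_quat(s['tool_rot'])
for x in(.022,):
  for y in(-.026,.026):
    for z in (.1348,.0828): print(x,y,z,proj('wrist',Rt.apply([x,y,z])+s['tcp_pos'],P))
E
```

```text
194 L [119 120 119 120 120 120 120 119 120 120 121 120 120 117 118 122 112  91
  64  28  31  30  30  31  31  31  31  33  29  30  30  30] R [ 30  32  30  29  21  87 119 119 116 219 223 220 221 221 222 223 222 222
 222 222 222 222 221 221 222 221 220 219 219 219]
198 L [121 121 119 121 119 120 121 121 119 119 119 120 119 121 119 112  63  36
  27  30  30  28  33  30  29  31  30  31  30  30  30  30] R [ 30  32  30  30  29  28  39  71 117 219 223 221 221 221 222 222 223 222
 223 224 223 222 222 221 220 220 220 221 220 220]
205 L [120 120 119 121 121 120 122 120 118 119 120 117  96  40  26  30  27  33
  31  29  27  30  29  30  32  31  30  31  28  32  30  29] R [ 31  31  29  31  30  31  30  30  30  21  90 185 226 222 222 222 223 223
 223 222 224 223 224 223 223 222 222 222 222 221]
215 L [121 120 119 120 119 117 119 118 100  47  36  37  37  38  39  36  37  34
  35  34  33  33  34  35  34  36  35  33  37  34  35  34] R [ 34  35  37  34  37  34  37  36  37  40  40  36  36  36  51 178 220 224
 223 223 224 225 224 225 224 224 223 223 224 222]
col [114 109 108 107 107  75  31  35  37  37  38  35  37  34  35  36  35  36
  36  33  28  31]
0.022 -0.026 0.1348 [281.40941375 190.28245133]
0.022 -0.026 0.0828 [269.64840417 214.24522789]
0.022 0.026 0.1348 [357.33175382 190.26076147]
0.022 0.026 0.0828 [368.73614326 214.22803733]
```

```bash
python3 -m inch '[{"dx":0,"dy":0,"dz":1,"wx":0,"wy":0,"wz":0},{"dx":0,"dy":0,"dz":1,"wx":0,"wy":0,"wz":0},{"dx":0,"dy":0,"dz":1,"wx":0,"wy":0,"wz":0},{"dx":0,"dy":0,"dz":0.5,"wx":0,"wy":0,"wz":0},{"dx":0,"dy":0,"dz":0.5,"wx":0,"wy":0,"wz":0},{"dx":0,"dy":0,"dz":0.5,"wx":0,"wy":0,"wz":0},{"dx":0,"dy":0,"dz":0.5,"wx":0,"wy":0,"wz":0},{"dx":0,"dy":0,"dz":0,"wx":0,"wy":0,"wz":0}]'; python3 plan.py .006
```

```text
t: 11.92
tcp_pos: [0.6005, 0.2161, 0.1791]
tool_rot: [0.964, 0.053, -0.259, 0.014]
force: [0.2, 0.7, -4.0]
finger_gap: 0.613
gripper_force: 64.4
t 11.925 q [0.161 0.862 1.195 0.026 1.609 1.617] tgt [0.581 0.214 0.145] now [0.6   0.216 0.179] shift(cm,tool) [ 0.028 -0.016  3.879] turn [ 0.018  0.053 -0.026]
mid in bay (mm) [ 0.315  0.177 44.792] F bay [-2.253 -0.657 -3.375] gap 0.6132830948111341 64.42371010780334
```

```bash
python3 -m inch '[{"dx":0,"dy":0,"dz":0.4,"wx":0,"wy":0,"wz":0},{"dx":0,"dy":0,"dz":0.4,"wx":0,"wy":0,"wz":0},{"dx":0,"dy":0,"dz":0.4,"wx":0,"wy":0,"wz":0},{"dx":0,"dy":0,"dz":0.3,"wx":0,"wy":0,"wz":0},{"dx":0,"dy":0,"dz":0.3,"wx":0,"wy":0,"wz":0},{"dx":0,"dy":0,"dz":0,"wx":0,"wy":0,"wz":0}]'; python3 plan.py .006
```

```text
t: 12.68
tcp_pos: [0.5916, 0.2151, 0.1636]
tool_rot: [0.964, 0.053, -0.259, 0.014]
force: [1.1, 0.9, -4.6]
finger_gap: 0.613
gripper_force: 64.4
t 12.675 q [0.162 0.87  1.228 0.026 1.567 1.617] tgt [0.581 0.214 0.145] now [0.592 0.215 0.164] shift(cm,tool) [ 0.02  -0.016  2.093] turn [ 0.017  0.036 -0.026]
mid in bay (mm) [ 0.238  0.181 26.928] F bay [-3.313 -0.773 -3.39 ] gap 0.6131207335720327 64.42373156547546
```

Past the rib's top with no resistance, so the key fits. I'll continue down.

```bash
python3 -m inch '[{"dx":0,"dy":0,"dz":0.4,"wx":0,"wy":0,"wz":0},{"dx":0,"dy":0,"dz":0.4,"wx":0,"wy":0,"wz":0},{"dx":0,"dy":0,"dz":0.4,"wx":0,"wy":0,"wz":0},{"dx":0,"dy":0,"dz":0.3,"wx":0,"wy":0,"wz":0},{"dx":0,"dy":0,"dz":0.2,"wx":0,"wy":0,"wz":0},{"dx":0,"dy":0,"dz":0,"wx":0,"wy":0,"wz":0}]'; python3 plan.py .006
```

```text
t: 13.42
tcp_pos: [0.5833, 0.2142, 0.149]
tool_rot: [0.964, 0.053, -0.259, 0.014]
force: [-0.5, 0.1, -3.4]
finger_gap: 0.615
gripper_force: 64.4
t 13.425 q [0.163 0.879 1.258 0.026 1.528 1.616] tgt [0.581 0.214 0.145] now [0.583 0.214 0.149] shift(cm,tool) [ 0.015 -0.016  0.409] turn [ 0.014  0.02  -0.027]
mid in bay (mm) [ 0.174  0.175 10.09 ] F bay [-1.274 -0.117 -3.241] gap 0.6154255012973502 64.42371726036072
```

```bash
python3 -m inch '[{"dx":0,"dy":0,"dz":0.15,"wx":0,"wy":0,"wz":0},{"dx":0,"dy":0,"dz":0.15,"wx":0,"wy":0,"wz":0},{"dx":0,"dy":0,"dz":0.1,"wx":0,"wy":0,"wz":0},{"dx":0,"dy":0,"dz":0,"wx":0,"wy":0,"wz":0},{"dx":0,"dy":0,"dz":0,"wx":0,"wy":0,"wz":0}]'; python3 plan.py .006
```

```text
t: 14.05
tcp_pos: [0.5823, 0.2141, 0.1468]
tool_rot: [0.965, 0.053, -0.257, 0.014]
force: [3.7, 0.5, 4.8]
finger_gap: 0.614
gripper_force: 65.3
t 14.05 q [0.163 0.88  1.263 0.026 1.52  1.616] tgt [0.581 0.214 0.145] now [0.582 0.214 0.147] shift(cm,tool) [-0.012 -0.018  0.169] turn [ 0.004 -0.136 -0.027]
mid in bay (mm) [-0.3    0.18   7.695] F bay [-0.787 -0.049  6.011] gap 0.6135067742607876 65.26910662651062
```

Contact of about 10 N at the floor, within 2 mm of the predicted depth. Releasing and backing out along the bay's axis.

```bash
python3 -m inch '[{"dx":0,"dy":0,"dz":0,"wx":0,"wy":0,"wz":0},{"dx":0,"dy":0,"dz":0,"wx":0,"wy":0,"wz":0},{"dx":0,"dy":0,"dz":0,"wx":0,"wy":0,"wz":0},{"dx":0,"dy":0,"dz":0,"wx":0,"wy":0,"wz":0},{"dx":0,"dy":0,"dz":0,"wx":0,"wy":0,"wz":0},{"dx":0,"dy":0,"dz":0,"wx":0,"wy":0,"wz":0}]' 1
python3 -m inch '[{"dx":0,"dy":0,"dz":-1,"wx":0,"wy":0,"wz":0},{"dx":0,"dy":0,"dz":-2,"wx":0,"wy":0,"wz":0},{"dx":0,"dy":0,"dz":-3,"wx":0,"wy":0,"wz":0},{"dx":0,"dy":0,"dz":-3,"wx":0,"wy":0,"wz":0},{"dx":0,"dy":0,"dz":-3,"wx":0,"wy":0,"wz":0},{"dx":-3,"dy":0,"dz":0,"wx":0,"wy":0,"wz":0},{"dx":-3,"dy":0,"dz":0,"wx":0,"wy":0,"wz":0},{"dx":0,"dy":0,"dz":0,"wx":0,"wy":0,"wz":0},{"dx":0,"dy":0,"dz":0,"wx":0,"wy":0,"wz":0}]'
python3 snap.py w5; python3 - <<'E'
from plan import *
import pickle
P,s=pickle.load(open('pics/w5.pkl','rb'));T=eyes.camera_params('top');S=eyes.camera_params('side')
t=eyes.snapshot('top')[190:250,225:305];sd=eyes.snapshot('side')[225:300,278:378]
w=cv2.imread('pics/w5.png')
# expected head-top corners, home, overlaid as dots
for a in(-.025,.025):
  for b in(-.026,.026):
    u=proj('wrist',C+xb*a+yb*b+zb*.062,P); cv2.circle(w,(int(round(u[0])),int(round(u[1]))),2,(0,0,255),-1)
b=np.hstack([cv2.cvtColor(cv2.resize(t,(400,300)),4),cv2.cvtColor(cv2.resize(sd,(400,300)),4)])
cv2.imwrite('pics/c5.png',np.vstack([cv2.resize(w[50:290,:],(800,300)),b]))
E
```

```text
t: 14.8
tcp_pos: [0.5814, 0.214, 0.1457]
tool_rot: [0.964, 0.053, -0.258, 0.014]
force: [-0.5, 0.7, 0.7]
finger_gap: 1.003
gripper_force: 0.0
t: 15.92
tcp_pos: [0.5902, 0.2149, 0.2797]
tool_rot: [0.965, 0.053, -0.258, 0.014]
force: [-0.0, -0.4, -0.6]
finger_gap: 0.999
gripper_force: 0.0
15.925 [0.59021455 0.21488718 0.27971285] [ 0.96470857  0.05254002 -0.25762933  0.01428476] [0.162064   0.73770257 1.16454867 0.02652606 1.76064078 1.62210136] 0.9986281091686647 [-0.00670321 -0.40928159 -0.56119481]
```

View pics/c5.png

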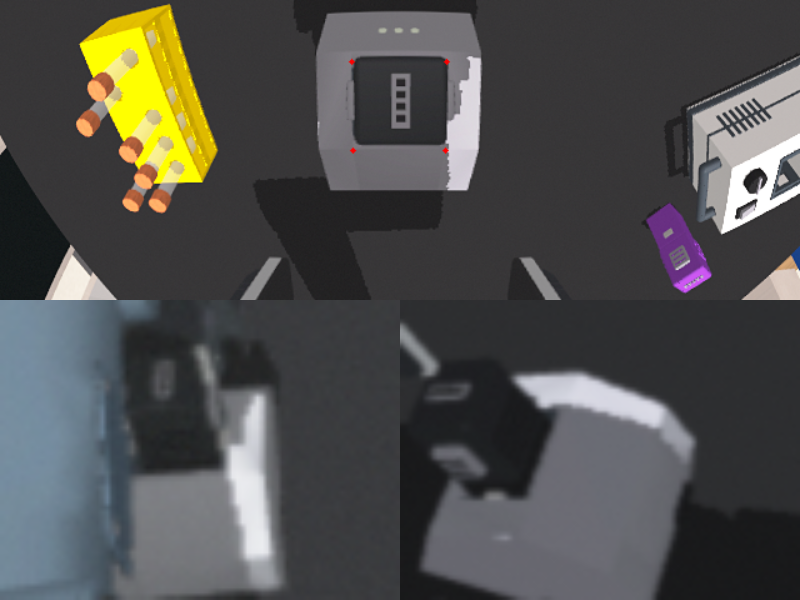

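The pack's head sits on its predicted home outline in the wrist view (352–447 wide, about 3 mm downslope from play in the bay). The fingers are clear and the rack hasn't moved. Handing in.

```bash
python3 -c "
from station import workorder
print(workorder.sign_off())"
```

```text
the job is handed in; nothing more can be done
None
```

The pack went into the charger's slanted bay with its notch over the key and down to the floor. I let go, backed the arm clear and handed the job in at about 16 s; no verdict came back.

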